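# Lock the cross-drilled pin of a post with a sprung hairpin clip

### The arm

A 6-joint arm with a two-finger parallel gripper is mounted at the origin on the work surface; the furniture and walls round the work are solid. World frame = base frame: x ahead of the robot, y to its left, z up, the work surface at z = 0. Lengths are in m, angles in rad, forces in N, time in s.
With the tool pointing down it reaches from about 0.275 to 1 m from the base axis. Payload 8.4 kg.
Tool frame: the origin (TCP) lies at the very end of the fingers, on their centre line; the grasp point (between the pads) lies 19 mm behind it; z points along the fingers, y is the line along which they close (so a half turn about z gives the same grasp; the last joint's range is limited). The gripper opens to 85 mm and grips with 20 to 120 N. Pads are 22 mm wide; open, the fingers measure 114 mm over their backs; the gripper's body (76 mm by 85 mm) begins 54 mm behind the grasp point. The pads swing forward as they close: fully open they stand 13 mm farther back than shut.
Start: joints at [1.237, 0.353, 1.633, -0, 1.155, -0.002], TCP at [0.204, 0.591, 0.231] pointing down, gripper open.
Joint ranges: [-2.63, 2.63], [-0.92, 2.1], [0.06, 2.66], [-1.3, 4.44], [0, 2.69], [-3.02, 3.02]. Speed limits (rad/s): [2.22, 2.22, 2.79, 3.14, 3.14, 3.14].

### API

Orientations are given as a unit quaternion [w, x, y, z].
In Python, from station import readout, imaging, r gives the robot as it stands. The module is installed in compiled form; this text tells all that it offers.
- The arm moves only by the tool arm_command, never from a script. Its argument "steps" is a list of rows, each an object with "hand": the finger opening in cm, from 0 to 8.54; "linear": the shift along the tool's x, y, z in cm, a list of three; "yaw": the turn about the tool's z in degrees. In form: [{"hand": hand, "linear": [dx, dy, dz], "yaw": yaw}, ...]. A call has exactly 8 rows; each row is the pose to reach, as a shift and turn from the pose commanded when the call began, along the tool's axes at that moment; what a row does not reach only later rows make up. A row lasts 1/8 s, in which the tool goes at most 62.5 mm and 10.7 degrees, less where a joint would pass 70% of its speed; a pose out of reach is approached as far as the arm can. A call with a gripper value outside its range is refused whole. The fingers move at their own pace and stop on an object; "force" is the grip in N (left out, the last holds). Time passes only in rows, so rows that repeat a pose let the fingers close, or fill a call up. It gives the time, the measured TCP pose, the force, the opening and the grip force at its end, in the units of the state.
- readout.read_state(): the state, without advancing time (a new reading comes with each control period).
- imaging.grab_frame(name): name is "scene" or "top"; returns a dict with "img" (384x512x3 uint8, red, green, blue), "fx", "fy", "cx", "cy" (pixels), "pose" (4x4, takes a point from camera to world coordinates). Camera axes: x right, y down, z forward; pixel columns grow to the right and rows downward; lengths in m; the calibration is good to about 2 mm. A picture is of the moment at which its call begins. There is no depth.
- r.finish_job(): hands the job in; it is judged then, once.
The state is a dict: "t": time; "joint_positions": joint angles; "dq": joint speeds; "effort": joint torques, N m; "position": TCP position; "orientation": TCP orientation; "wrist_force": force on the tool from outside, world axes, zero at the start; "wrist_torque": the same for the moment, N m; "opening": finger opening in m; "finger_force": force on a finger pad.
Only numpy, scipy, OpenCV 4.12 (cv2) and the standard library are available. Lean on these libraries where they do the work, as an engineer would, in place of code of your own. Each camera call takes 0.05 s, during which the arm holds its last target. There are 200 camera calls.

### The job

Lock the upright pin of the bolted post: pick up the big hairpin clip that lies on the bench and slide its straight leg through the cross hole in the pin, until the clip is fully home, with its sprung leg snapped round the shank and hugging it. How far the pin stands out of its sleeve differs each time and can only be seen or felt. Let go of the clip and leave the white spray can, the wheel cap and the tape measure where they are.

Things in the scene. Friction and masses are not known exactly. Their poses are not given: they have to be found in the camera images.
- post: Fixed post: dark base plate 90 x 90 x 12 mm with four bolts, grey round sleeve 54 mm in diameter up to 62 mm above the bench; out of it, on the same axis, stands an oiled steel pin 30 mm in diameter. Origin on that axis at bench level; z up. The pin's one cross hole runs level through the shank along this x axis (open at both ends), which points away from the robot within 25 degrees.
- post_sleeve (a point): Centre of the sleeve's top, 62 mm above the bench. The rigid pin stands out of it by 48 to 78 mm, set anew each time and not reported: its flat top is 110 to 140 mm above the bench. The hole's centre is exactly 22 mm below the pin's top (88 to 118 mm above the bench). The hole is 12 mm wide and high, its mouths 15 mm wide.
- clip: Loose hairpin clip of 9 mm metal wire, 172 mm long, 0.1 to 0.2 kg, flat on the bench. Origin at the wire's mid plane (4.5 mm above the bench) on the straight leg's axis; x along that leg to its tip, z up, y towards the sprung leg. Straight leg: y = 0, tip at x = 125 mm, tapered over its last 10 mm to 5 mm. It is 30 mm or more into the hole before the sprung leg meets the shank.
- clip_grip (a point): Centre of the clip's grip part (clip x = -15, y = 12 mm), at the wire's mid plane. From x = -30 to 0 the clip's two sides are rigid, straight and parallel, 33 mm wide over all: take it there, across both. A half-ring bow closes it behind, ending at x = -46.
- clip_seat (a point): Point on the straight leg's axis, clip x = 55 mm, beside the hollow of the sprung leg; on the pin axis when the clip is home.
- clip_leg (a joint): Spread of the sprung leg in rad: 0 free; about 0.03 to 0.06 hugging the pin in its seat. Hinged at clip x = 0, y = 24 mm, spring 5 N m/rad. From its tip (x = 96, y = 26) it flares in to a throat (x = 72, y = 10.5), then the hollow at x = 55. Pushing on, the shank spreads it to about 0.1 rad at the throat (5 to 15 N), then it snaps in.
- spray_can_a: White spray can, 66 mm in diameter, 195 mm high, with a red cap, standing beyond the post. Origin at the centre of its foot.
- wheel_cap: Round grey wheel centre cap, 60 mm in diameter, 18 mm high, lying on the bench in front of the post. Origin at the centre of its underside.
- measure: Tape measure, yellow, 37 x 72 x 65 mm, standing on the bench to the left. Origin at the centre of its underside.

How it is judged:
By the outcome, as a careful person would: the job done as asked, in the order asked, and still so for the second after the job is handed in, with the robot touching nothing.
It also fails if it takes over 58 s, if anything falls off the work surface, if the arm or the gripper's body presses on something with over 40 N, if the wrist force passes 120 N, or if a joint passes its speed limit or range.

## Working session

There is one attempt and no reset: what is moved stays moved. The work goes in short steps, Python scripts to look and compute and a tool call to move; the robot and the scene stay as the last step left them, time stands still between calls to the robot, and variables do not carry over. Pictures are saved under pics/ and viewed, at most 10 in all, crops included, and the job is handed in when it is done.

Besides the shell and the picture viewer there is one more tool, called as name(argument=value, ...), one argument or row to a line, values as JSON. arm_command: Moves the arm, as the interface text tells. Its arguments: {"type":"object","properties":{"steps":{"type":"array"},"force":{"type":"number"}},"required":["steps"]}

```bash
mkdir -p pics; python3 - <<'E'
from station import readout, imaging, r
import cv2,numpy as np
print(readout.read_state())
for n in("scene","top"):
    f=imaging.grab_frame(n);cv2.imwrite(f"pics/{n}0.png",f["img"][:,:,::-1]);np.save(f"pics/{n}0.npy",f["img"])
    print(n,f["fx"],f["fy"],f["cx"],f["cy"],np.round(f["pose"],4).tolist())
E
```

```text
{'t': 0.0, 'joint_positions': array([ 1.23658926e+00,  3.53649343e-01,  1.63415987e+00, -7.82361946e-06,
        1.15518350e+00, -2.38073864e-03]), 'dq': array([-0.0004678 ,  0.00069904,  0.00082549,  0.00063328,  0.00067252,
       -0.00011573]), 'effort': array([-1.92714306e-04, -6.05230808e+01, -3.42068911e+01, -2.42748019e-04,
        9.38367069e-03, -1.91858408e-05]), 'position': array([0.20343795, 0.59044964, 0.23054992]), 'orientation': array([-1.13728059e-04,  1.65151425e-01,  9.86267974e-01, -6.90737773e-04]), 'wrist_force': array([-0.87465267,  0.23671873, -0.92002656]), 'wrist_torque': array([-0.02979182,  0.00740272,  0.02660701]), 'finger_force': 0.0, 'opening': 0.08516421153764527}
scene 466.4078804489838 466.4078804489838 257.5163505906886 188.9181339744071 [[-0.3795, 0.7179, -0.5836, 1.3019], [0.9252, 0.2887, -0.2463, 0.1266], [-0.0083, -0.6334, -0.7737, 1.0045], [0.0, 0.0, 0.0, 1.0]]
top 357.01250688341304 357.01250688341304 259.9431144958533 186.11817916524035 [[0.0284, -0.9925, 0.1187, 0.4954], [-0.9996, -0.0273, 0.0104, -0.199], [-0.0071, -0.119, -0.9929, 0.9134], [0.0, 0.0, 0.0, 1.0]]
```

View pics/scene0.png

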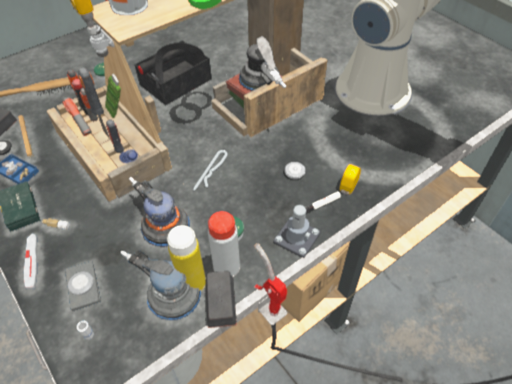

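View pics/top0.png

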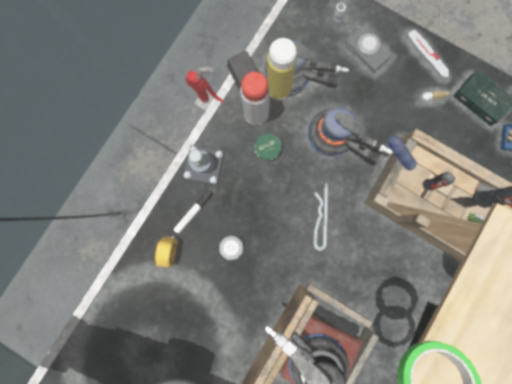

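The top view shows the clip at about (322,218), bow at (320,250) and straight leg's tip at (326,185). The post is at (203,165), the wheel cap at (231,247), the measure at (167,251) and the white can with its red cap at (255,97). In the scene view the post's pin top is at about (299,211) and the clip at (210,170). I'll take enlarged crops next.

```bash
python3 - <<'E'
import cv2,numpy as np
t=np.load("pics/top0.npy")[:,:,::-1];s=np.load("pics/scene0.npy")[:,:,::-1]
a=cv2.resize(t[135:195,170:230],(400,400),interpolation=cv2.INTER_CUBIC)
b=cv2.resize(s[195:255,268:328],(400,400),interpolation=cv2.INTER_CUBIC)
cv2.imwrite("pics/c1.png",np.hstack([a,b]))
c=cv2.resize(t[178:258,290:350],(450,600),interpolation=cv2.INTER_CUBIC)
cv2.imwrite("pics/c2.png",c)
E
```

```text
(no output)
```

View pics/c1.png

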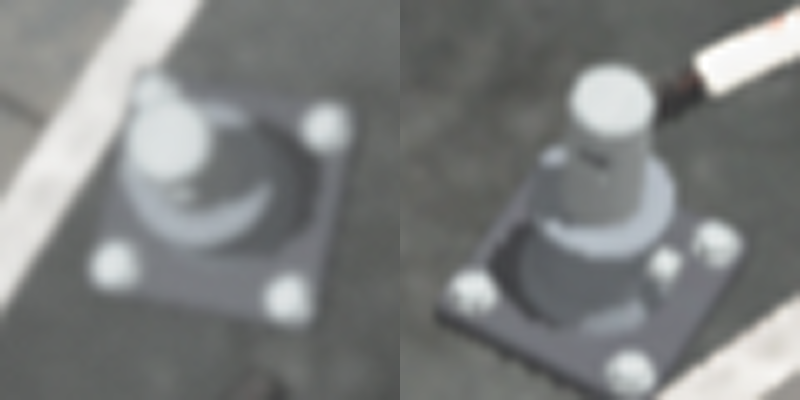

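View pics/c2.png

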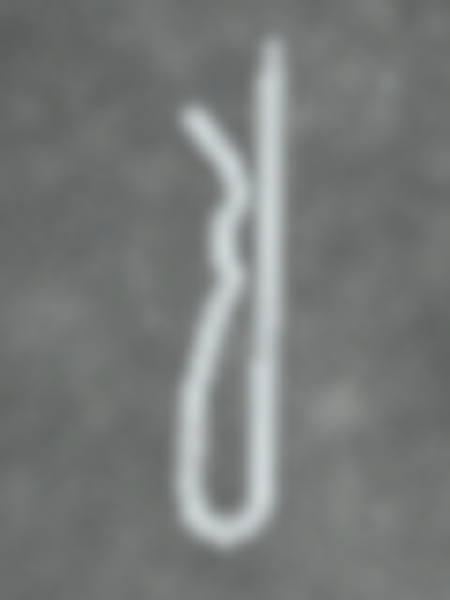

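The crops show the following:
- **Top crop, post:** pin top centre at about (170,140), near hole mouth (183,190), bolts at (150,88), (327,127), (288,298) and (115,265).
- **Scene crop, post:** pin top at (213,100), far mouth at about (197,160), bolts at (72,291), (230,370) and (318,242).
- **Clip crop:** tip (275,40), straight leg's rear (262,490), bow end (225,545).

```bash
cat > h.py <<'E'
import numpy as np,cv2
T=dict(f=357.0125,c=(259.943,186.118),P=np.array([[0.0284,-0.9925,0.1187,0.4954],[-0.9996,-0.0273,0.0104,-0.199],[-0.0071,-0.119,-0.9929,0.9134]]))
S=dict(f=466.4079,c=(257.516,188.918),P=np.array([[-0.3795,0.7179,-0.5836,1.3019],[0.9252,0.2887,-0.2463,0.1266],[-0.0083,-0.6334,-0.7737,1.0045]]))
def ray(C,p):
    d=C["P"][:,:3]@np.array([(p[0]-C["c"][0])/C["f"],(p[1]-C["c"][1])/C["f"],1]);return C["P"][:,3],d/np.linalg.norm(d)
def plane(C,p,z):
    o,d=ray(C,p);return o+d*(z-o[2])/d[2]
def tri(p,q):
    o,d=ray(T,p);o2,d2=ray(S,q)
    t=np.linalg.lstsq(np.c_[d,-d2],o2-o,rcond=None)[0];a,b=o+d*t[0],o2+d2*t[1]
    return (a+b)/2,np.linalg.norm(a-b)
E
python3 - <<'E'
from h import *
np.set_printoptions(precision=4,suppress=True)
c1=lambda x,y:((x+.5)*.15-.5+170,(y+.5)*.15-.5+135)
c2=lambda x,y:((x+.5)*.15-.5+268,(y+.5)*.15-.5+195)
print("pintop",tri(c1(170,140),c2(213,100)))
B=[plane(T,c1(*p),.018)[:2] for p in((150,88),(327,127),(288,298),(115,265))];print(B,np.mean(B,0))
for i in range(4):
    d=B[(i+1)%4]-B[i];print(np.degrees(np.arctan2(d[1],d[0]))%90,np.linalg.norm(d))
Bs=[plane(S,c2(*p),.018)[:2] for p in((72,291),(230,370),(318,242))];print(Bs,(Bs[0]+Bs[2])/2)
for i in range(2):
    d=Bs[i+1]-Bs[i];print(np.degrees(np.arctan2(d[1],d[0]))%90)
# clip
g=cv2.cvtColor(np.load("pics/top0.npy"),cv2.COLOR_RGB2GRAY)[178:258,290:350]
m=(g>140).astype(np.uint8);n,l,st,_=cv2.connectedComponentsWithStats(m);k=1+st[1:,4].argmax();m=l==k
w=np.clip(g.astype(float)-105,0,None)*cv2.dilate(m.astype(np.uint8),np.ones((3,3)))
R=[]
for y in range(8,63):
    xs=m[y].nonzero()[0]
    if len(xs)==0: continue
    x=np.arange(xs[-1]-3,xs[-1]+3); 
    if (~m[y,xs[-1]-4:xs[-1]-2]).all(): x=np.arange(xs[-1]-2,xs[-1]+2);R.append(((x*w[y,x]).sum()/w[y,x].sum()+290,y+178))
print(len(R)); A=np.array([plane(T,p,.0045)[:2] for p in R])
vx,vy,x0,y0=cv2.fitLine(A.astype(np.float32),cv2.DIST_HUBER,0,.01,.01).ravel();s=np.sign(vx);d=np.array([vx,vy])*s
print("leg dir deg",np.degrees(np.arctan2(d[1],d[0])),x0,y0)
ys,xs=m.nonzero();Q=np.array([plane(T,(a+290,b+178),.0045)[:2] for a,b in zip(xs,ys)])
u=(Q-[x0,y0])@d;print("extent",u.min(),u.max(),u.max()-u.min())
mid=(u.max()+u.min())/2; 
o=np.array([x0,y0])+d*(mid-.0395);n=np.array([-d[1],d[0]])
print("origin",o,"grip",o-.015*d+.012*n,"tip",o+.125*d)
v=(Q-o)@n;uu=(Q-o)@d;gsel=(uu<0)&(uu>-.03);print("lateral range grip",v[gsel].min(),v[gsel].max())
for nm,p in(("can",(255,115)),("cap",(231,247)),("meas",(167,251))):print(nm,plane(T,p,.01))
E
```

```text
pintop (array([ 0.6556, -0.0404,  0.1186]), np.float64(0.0026321791072780325))
[array([ 0.6966, -0.013 ]), array([ 0.6831, -0.0817]), array([ 0.6166, -0.0696]), array([ 0.6275, -0.0031])] [ 0.6559 -0.0419]
78.94794319627233 0.0700101872048566
79.73895865120778 0.0676166316927718
80.7162506101465 0.06738966189798978
81.89367045300986 0.06978189601032635
[array([ 0.6865, -0.078 ]), array([ 0.6971, -0.0115]), array([0.6305, 0.0012])] [ 0.6585 -0.0384]
80.89545500003423
79.22531077706864
1
leg dir deg -64.19275 0.6090399 -0.35920066
extent -0.09427032869925654 0.005089800621050453 0.099360129320307
origin [ 0.5724 -0.2835] grip [ 0.5767 -0.2648] tip [ 0.6268 -0.396 ]
lateral range grip -0.13852574580227772 -0.10090419363035973
can [ 0.79   -0.1713  0.01  ]
cap [ 0.4482 -0.1216  0.01  ]
meas [0.4338 0.038  0.01  ]
```

```bash
python3 - <<'E'
from h import *
np.set_printoptions(precision=4,suppress=True)
c=lambda x,y:plane(T,((x+.5)/7.5-.5+290,(y+.5)/7.5-.5+178),.0045)[:2]
tip,rear,bow,upper=c(274,36),c(262,480),c(226,548),c(269,150)
L=c(193,450),c(261,450)
d=upper-rear;d/=np.linalg.norm(d);n=np.array([-d[1],d[0]])
print("dir",np.degrees(np.arctan2(d[1],d[0])),"len",(tip-bow)@d, "sep",(L[0]-L[1])@n)
mid=((tip+bow)@d)/2; o=rear+d*(mid-.0395-rear@d)
print("origin",o,"grip",o-.015*d+.012*n,"sides mid",((L[0]+L[1])/2-o)@n)
E
```

```text
dir -0.8333939139711308 len 0.17323997637919125 sep 0.02277895107692922
origin [ 0.4923 -0.3561] grip [ 0.4775 -0.3438] sides mid 0.011937532032357931
```

arm_command(
  steps=[
    {"hand": 8.5,"linear": [-3,-5,-2],"yaw": 10},
    {"hand": 8.5,"linear": [-7,-10,-4],"yaw": 20},
    {"hand": 8.5,"linear": [-10.5,-15,-5],"yaw": 30},
    {"hand": 8.5,"linear": [-14,-20,-5],"yaw": 40},
    {"hand": 8.5,"linear": [-17.5,-25,-5],"yaw": 50},
    {"hand": 8.5,"linear": [-21,-30,-5],"yaw": 60},
    {"hand": 8.5,"linear": [-24.5,-35,-5],"yaw": 70},
    {"hand": 8.5,"linear": [-28,-40,-5],"yaw": 80},
  ],
)

```text
t: 1.1
position: [0.338, 0.1197, 0.2814]
orientation: [0.0, 0.762, 0.647, 0.0]
wrist_force: [1.0, 0.4, 0.0]
opening: 0.0851
finger_force: 0.0
```

```bash
cat >> h.py <<'E'
def go(x,y,z,ang):
    "shift cm / yaw deg from the present pose to TCP x,y,z with tool y at world angle ang deg"
    from station import readout
    from scipy.spatial.transform import Rotation as Ro
    s=readout.read_state();q=s["orientation"];R=Ro.from_quat([q[1],q[2],q[3],q[0]]).as_matrix()
    a=np.degrees(np.arctan2(R[1,1],R[0,1]));yaw=-((ang-a+180)%360-180)
    print("pos",np.round(s["position"],4),"ang",round(a,2),"tilt",np.round(R[2],4),"F",np.round(s["wrist_force"],1),"M",np.round(s["wrist_torque"],2),"open",round(s["opening"],4),"t",round(s["t"],2),"j6",round(s["joint_positions"][5],2))
    print("shift",np.round(R.T@(np.array([x,y,z])-s["position"])*100,2),"yaw",round(yaw,2))
E
python3 -c "
from h import *
go(.4775,-.344,.2,-90.8)"
```

```text
pos [0.338  0.1197 0.2814] ang -9.31 tilt [ 3.e-04  7.e-04 -1.e+00] F [1.  0.4 0. ] M [-0.05 -0.02 -0.02] open 0.0851 t 1.1 j6 0.5
shift [-43.51  21.26   8.14] yaw 81.49
```

arm_command(
  steps=[
    {"hand": 8.5,"linear": [-5.4,2.7,1],"yaw": 10.2},
    {"hand": 8.5,"linear": [-10.8,5.3,2],"yaw": 20.4},
    {"hand": 8.5,"linear": [-16.3,8,3],"yaw": 30.6},
    {"hand": 8.5,"linear": [-21.8,10.6,4],"yaw": 40.8},
    {"hand": 8.5,"linear": [-27.2,13.3,5],"yaw": 51},
    {"hand": 8.5,"linear": [-32.6,16,6],"yaw": 61.2},
    {"hand": 8.5,"linear": [-38,18.6,7],"yaw": 71.4},
    {"hand": 8.5,"linear": [-43.5,21.3,8],"yaw": 81.5},
  ],
)

```text
t: 2.1
position: [0.4804, -0.3434, 0.2006]
orientation: [-0.0, 1.0, -0.008, -0.0]
wrist_force: [0.6, 0.2, 1.0]
opening: 0.0853
finger_force: 0.0
```

```bash
python3 -c "
from h import *
go(.4775,-.344,.006,-90.8)"
```

```text
pos [ 0.4804 -0.3434  0.2006] ang -90.87 tilt [-3.e-04 -4.e-04 -1.e+00] F [0.6 0.2 1. ] M [ 0.01  0.02 -0.01] open 0.0853 t 2.1 j6 0.96
shift [-0.28  0.07 19.46] yaw -0.07
```

arm_command(
  steps=[
    {"hand": 6,"linear": [-0.3,0,5],"yaw": 0},
    {"hand": 6,"linear": [-0.3,0,10],"yaw": 0},
    {"hand": 5.5,"linear": [-0.3,0,15],"yaw": 0},
    {"hand": 5.5,"linear": [-0.3,0,18],"yaw": 0},
    {"hand": 5.2,"linear": [-0.3,0,19.5],"yaw": 0},
    {"hand": 5,"linear": [-0.3,0,19.8],"yaw": 0},
    {"hand": 5,"linear": [-0.3,0,19.8],"yaw": 0},
    {"hand": 5,"linear": [-0.3,0,19.8],"yaw": 0},
  ],
  force=60,
)

```text
t: 3.1
position: [0.478, -0.342, 0.0046]
orientation: [0.001, 1.0, -0.004, 0.001]
wrist_force: [1.2, -0.8, 0.3]
opening: 0.0497
finger_force: 0.0
```

```bash
python3 - <<'E'
from h import *
go(.4775,-.344,0,-90.8)
from station import imaging
f=imaging.grab_frame("scene")["img"];g=imaging.grab_frame("top")["img"]
a=cv2.resize(f[110:210,150:270],(480,400),interpolation=cv2.INTER_CUBIC);b=cv2.resize(g[170:270,280:360],(320,400),interpolation=cv2.INTER_CUBIC)
cv2.imwrite("pics/g1.png",np.hstack([a,b])[:,:,::-1])
E
```

```text
pos [ 0.478  -0.342   0.0046] ang -90.51 tilt [ 0.0017  0.0012 -1.    ] F [ 1.2 -0.8  0.3] M [-0.04  0.01  0.02] open 0.0497 t 3.1 j6 0.96
shift [-0.05  0.2   0.46] yaw 0.29
```

View pics/g1.png

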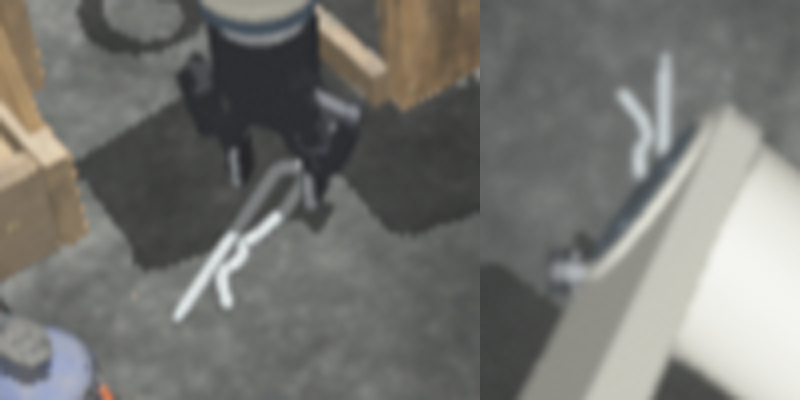

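The fingers straddle the clip's rear part (scene crop, bow at about (290,165)). The fingertips are just above the bench, so I'll lower slightly and close.

arm_command(
  steps=[
    {"hand": 5,"linear": [0,0.1,0.2],"yaw": 0},
    {"hand": 4.5,"linear": [0,0.1,0.3],"yaw": 0},
    {"hand": 4,"linear": [0,0.1,0.3],"yaw": 0},
    {"hand": 3.5,"linear": [0,0.1,0.3],"yaw": 0},
    {"hand": 3,"linear": [0,0.1,0.3],"yaw": 0},
    {"hand": 2.5,"linear": [0,0.1,0.3],"yaw": 0},
    {"hand": 2.5,"linear": [0,0.1,0.3],"yaw": 0},
    {"hand": 2.5,"linear": [0,0.1,0.3],"yaw": 0},
  ],
  force=60,
)

```text
t: 4.2
position: [0.4772, -0.3424, 0.0006]
orientation: [0.0, 1.0, -0.004, -0.0]
wrist_force: [-1.3, 0.3, 5.2]
opening: 0.0305
finger_force: 58.8
```

```bash
python3 -c "
from h import *
go(.4775,-.344,0.0,-90.8)"
```

```text
pos [ 0.4772 -0.3424  0.0006] ang -90.51 tilt [-0.  0. -1.] F [-1.3  0.3  5.2] M [0.15 0.25 0.01] open 0.0305 t 4.2 j6 0.95
shift [0.03 0.16 0.06] yaw 0.29
```

arm_command(
  steps=[
    {"hand": 2.5,"linear": [0,0,-1],"yaw": 0},
    {"hand": 2.5,"linear": [0,0,-3],"yaw": 0},
    {"hand": 2.5,"linear": [0,0,-6],"yaw": 0},
    {"hand": 2.5,"linear": [0,-3,-10],"yaw": 2},
    {"hand": 2.5,"linear": [0,-7,-13],"yaw": 4},
    {"hand": 2.5,"linear": [0,-11,-15],"yaw": 6},
    {"hand": 2.5,"linear": [0,-14,-15],"yaw": 9},
    {"hand": 2.5,"linear": [0,-14,-15],"yaw": 9},
  ],
  force=80,
)

```text
t: 5.2
position: [0.4785, -0.2009, 0.1518]
orientation: [0.0, 0.997, -0.082, 0.001]
wrist_force: [-0.0, 0.3, -1.9]
opening: 0.0295
finger_force: 79.5
```

```bash
python3 - <<'E'
from h import *
go(.456,.007,.15,-99.8)
from station import imaging
f=imaging.grab_frame("scene")["img"];g=imaging.grab_frame("top")["img"]
np.save("pics/s2.npy",f);np.save("pics/t2.npy",g)
a=cv2.resize(f[90:250,170:330],(400,400),interpolation=cv2.INTER_CUBIC);b=cv2.resize(g[120:280,180:340],(400,400),interpolation=cv2.INTER_CUBIC)
cv2.imwrite("pics/g2.png",np.hstack([a,b])[:,:,::-1])
E
```

```text
pos [ 0.4785 -0.2009  0.1518] ang -99.4 tilt [ 0.0012  0.     -1.    ] F [-0.   0.3 -1.9] M [0.06 0.03 0.  ] open 0.0295 t 5.2 j6 1.33
shift [ -5.62 -20.14   0.17] yaw 0.4
```

View pics/g2.png

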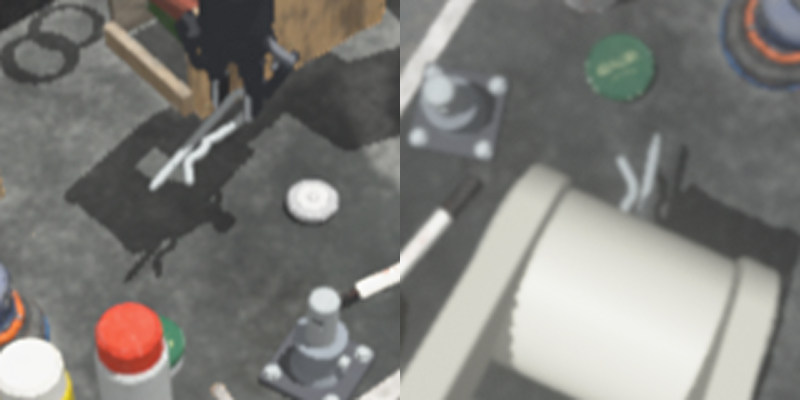

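The clip is held. Its tip is at scene crop (153,187) and top crop (257,137), and the sprung leg's tip at (190,183) and (220,158). I'll triangulate these.

```bash
python3 - <<'E'
from h import *
np.set_printoptions(precision=4,suppress=True)
s=lambda x,y:((x+.5)/2.5-.5+170,(y+.5)/2.5-.5+90);t=lambda x,y:((x+.5)/2.5-.5+180,(y+.5)/2.5-.5+120)
tcp=np.array([.4785,-.2009,.1518]);a=np.radians(-9.4);d=np.array([np.cos(a),np.sin(a),0]);n=np.array([-d[1],d[0],0])
for nm,p,q,e in(("tip",t(257,136),s(153,187),(.140,-.012)),("spr",t(220,157),s(190,184),(.111,.014))):
    P,g=tri(p,q);v=P-tcp;print(nm,P,g,"along/side/up",v@d,v@n,v[2],"expected",e)
E
```

```text
tip [ 0.6129 -0.2369  0.1532] 0.004205577958846068 along/side/up 0.13843658588177934 -0.01353866053668616 0.001438098329243409 expected (0.14, -0.012)
spr [ 0.594  -0.2054  0.1512] 0.004434734200506518 along/side/up 0.11468817758196177 0.014402444778784673 -0.0006208051331880737 expected (0.111, 0.014)
```

arm_command(
  steps=[
    {"hand": 2.5,"linear": [-2,-3,0],"yaw": 0.2},
    {"hand": 2.5,"linear": [-2.1,-7,0],"yaw": 0.4},
    {"hand": 2.5,"linear": [-2.1,-11,0],"yaw": 0.4},
    {"hand": 2.5,"linear": [-2.1,-15,1],"yaw": 0.4},
    {"hand": 2.5,"linear": [-2.1,-18,3],"yaw": 0.4},
    {"hand": 2.5,"linear": [-2.1,-20.1,5],"yaw": 0.4},
    {"hand": 2.5,"linear": [-2.1,-20.1,5.8],"yaw": 0.4},
    {"hand": 2.5,"linear": [-2.1,-20.1,5.8],"yaw": 0.4},
  ],
)

```text
t: 6.3
position: [0.4908, -0.0017, 0.092]
orientation: [0.0, 0.996, -0.086, -0.001]
wrist_force: [0.4, 0.8, -1.4]
opening: 0.0294
finger_force: 79.6
```

```bash
python3 - <<'E'
from h import *
go(.4905,.0007,.094,-99.8)
from station import imaging
f=imaging.grab_frame("scene")["img"];g=imaging.grab_frame("top")["img"]
np.save("pics/s3.npy",f);np.save("pics/t3.npy",g)
a=cv2.resize(f[175:245,260:330],(400,400),interpolation=cv2.INTER_CUBIC);b=cv2.resize(g[135:205,165:235],(400,400),interpolation=cv2.INTER_CUBIC)
cv2.imwrite("pics/g3.png",np.hstack([a,b])[:,:,::-1])
E
```

```text
pos [ 0.4908 -0.0017  0.092 ] ang -99.92 tilt [-1.1e-03  4.0e-04 -1.0e+00] F [ 0.4  0.8 -1.4] M [-0.02  0.06 -0.01] open 0.0294 t 6.3 j6 1.74
shift [-0.07 -0.23 -0.2 ] yaw -0.12
```

View pics/g3.png

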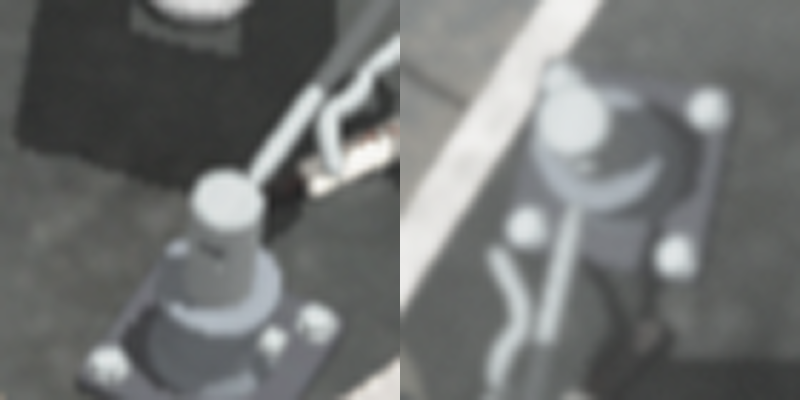

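Scene crop: pin top (228,200), far mouth (212,251), leg from (318,92) to (258,178), its tip hidden behind the pin. Top crop (less 400): pin top (172,120), near mouth (187,163), leg tip (175,208), leg (145,335). Intersecting the two view planes gives the leg's 3D line.

```bash
python3 - <<'E'
from h import *
np.set_printoptions(precision=4,suppress=True)
k=70/400
s=lambda x,y:((x+.5)*k-.5+260,(y+.5)*k-.5+175);t=lambda x,y:((x+.5)*k-.5+165,(y+.5)*k-.5+135)
nor=lambda C,p,q:np.cross(ray(C,p)[1],ray(C,q)[1])
n1=nor(T,t(175,208),t(145,335));n2=nor(S,s(258,178),s(318,92))
d=np.cross(n1,n2);d/=np.linalg.norm(d);d*=np.sign(d[0])
p=np.linalg.lstsq(np.array([n1,n2,[1,0,0]]),np.array([n1@T["P"][:,3],n2@S["P"][:,3],.6]),rcond=None)[0]
top,g=tri(t(172,120),s(228,200))
print("leg dir",d,"yaw",np.degrees(np.arctan2(d[1],d[0])),"pt",p,"pintop",top,g)
e=p+d*(top[0]-p[0]);print("leg at pin x",e,"hole-leg",top-[0,0,.022]-e)
nx=np.array([np.cos(np.radians(-9.8)),np.sin(np.radians(-9.8)),0])
for nm,C,px,sg in(("near",T,t(187,163),-1),("far",S,s(212,251),1)):
    o,r=ray(C,px);m=top+sg*.015*nx;m[2]=0
    # point on ray in the vertical plane tangent to the mouth
    u=((m-o)@nx)/(r@nx);h=o+u*r;print(nm,h,"lateral from axis",(h-m)@[-nx[1],nx[0],0],"z",h[2])
E
```

```text
leg dir [ 0.9844 -0.174  -0.0261] yaw -10.021676801669486 pt [ 0.6    -0.0335  0.0899] pintop [ 0.6557 -0.04    0.1189] 0.0017147336958404295
leg at pin x [ 0.6548 -0.0431  0.0885] hole-leg [0.0009 0.0032 0.0084]
near [ 0.6392 -0.0472  0.1169] lateral from axis -0.009934068430760633 z 0.11689862411702667
far [ 0.6709 -0.0398  0.1027] lateral from axis 0.0027979852133622 z 0.10268210310464343
```

```bash
python3 - <<'E'
import cv2,numpy as np
def avg(n):
    L=[np.load(f"pics/{f}.npy").astype(float) for f in n];return np.mean(L,0)
t=avg(["top0","t3"]);s=avg(["scene0","s2","s3"])
a=t[148:172,184:208];b=s[202:230,286:314]
f=lambda i:cv2.resize(np.clip((i-60)*1.5,0,255).astype(np.uint8),(400,400),interpolation=cv2.INTER_CUBIC)
cv2.imwrite("pics/h1.png",np.hstack([f(a),f(b)])[:,:,::-1])
g=lambda i:i.mean(2).astype(int)
print(g(t[158:170,186:204]));print(g(s[212:226,290:310]))
E
```

```text
[[118 124 152 184 208 218 222 224 225 224 222 221 218 206 180 145 119 111]
 [112 128 157 182 200 212 219 222 223 223 221 217 210 189 159 131 113 109]
 [113 132 158 178 190 199 209 215 217 216 213 203 187 163 137 118 110 109]
 [114 131 155 173 181 184 189 197 200 197 187 173 156 135 120 112 109 108]
 [115 128 148 167 176 177 175 178 177 172 163 153 137 122 112 109 109 109]
 [116 125 140 160 174 177 175 173 167 163 163 160 146 127 113 109 109 109]
 [118 124 134 152 170 177 177 174 168 165 167 164 150 130 116 111 112 117]
 [119 124 129 142 161 175 179 176 170 165 159 151 139 127 120 121 127 135]
 [120 124 125 134 151 169 177 178 175 170 162 153 144 139 138 141 149 158]
 [121 123 125 128 141 158 171 177 179 177 172 167 162 160 159 162 166 171]
 [123 124 125 126 132 144 160 172 178 180 178 176 174 173 172 173 174 175]
 [126 128 127 126 128 133 145 159 170 176 177 177 177 178 177 176 174 171]]
[[100  97  99 120 161 193 216 223 224 224 223 222 221 220 209 162  92  59
   61  62]
 [ 99  96  99 112 136 164 195 213 218 219 218 218 215 209 188 139  83  69
   74  75]
 [ 96  96 101 110 118 134 158
[... 291 characters left out ...]
  95  88
   91  92]
 [162 169 154 126 113  98  95  97 102 114 124 130 132 135 142 145 121 101
   94  93]
 [143 145 135 121 117 110 103  93  92 109 122 129 133 136 148 169 158 132
  105  94]
 [110 110 111 114 118 118 117 111 110 117 124 130 132 136 152 178 180 161
  119  98]
 [ 99 101 106 113 116 118 120 123 129 125 126 130 133 137 154 179 186 176
  141 105]
 [ 99 102 108 114 116 117 119 123 129 125 127 130 133 138 155 179 186 184
  164 119]
 [ 99 102 109 113 116 117 119 121 123 124 127 131 134 140 160 180 185 188
  176 125]
 [100 101 108 114 117 118 119 121 122 124 128 131 134 142 165 182 186 188
  177 125]
 [100 101 107 114 116 118 119 121 122 125 128 131 134 144 168 183 187 188
  175 126]]
```

View pics/h1.png

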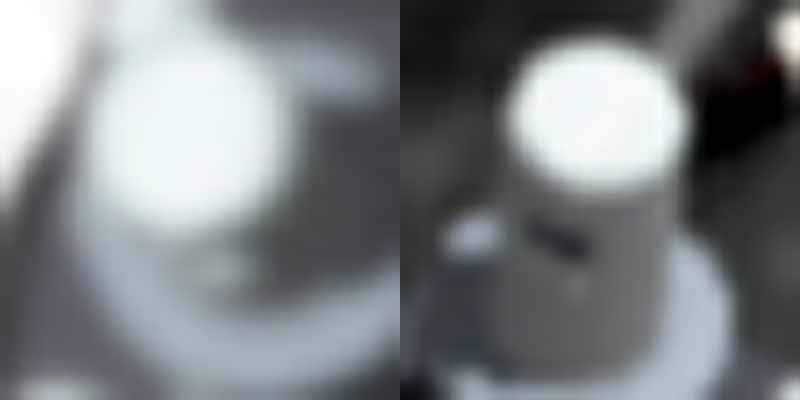

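```bash
cat >> h.py <<'E'
def proj(C,X):
    v=C["P"][:,:3].T@(np.asarray(X)-C["P"][:,3]);return np.round(C["c"]+C["f"]*v[:2]/v[2],1)
E
python3 - <<'E'
from h import *
top=np.array([.6557,-.0400,.1189]);print("pintop",proj(T,top),proj(S,top))
for y in(-20,-15,-10,-5,0,5):
    a=np.radians(y);d=np.array([np.cos(a),np.sin(a),0]);n=np.array([-d[1],d[0],0]);h=top-[0,0,.022]
    f=lambda C,sg:[list(proj(C,h+sg*d*(.015 if k in(0,3,4) else .013)+n*o+np.array([0,0,z]))) for k,(o,z) in enumerate(((0,0),(-.0075,0),(.0075,0),(0,.0075),(0,-.0075)))]
    print(y,"near/top c,-n,+n,up,dn",*[tuple(map(float,p)) for p in f(T,-1)],"\n    far/scene",*[tuple(map(float,p)) for p in f(S,1)])
E
```

```text
pintop [194.3 155.7] [299.1 209.6]
-20 near/top c,-n,+n,up,dn (193.6, 163.6) (196.9, 163.9) (191.0, 161.6) (193.0, 163.0) (194.2, 164.1) 
    far/scene (294.6, 218.9) (292.7, 216.7) (297.6, 220.1) (294.8, 217.0) (294.4, 220.7)
-15 near/top c,-n,+n,up,dn (194.2, 163.7) (197.5, 163.8) (191.4, 162.0) (193.5, 163.2) (194.8, 164.3) 
    far/scene (295.0, 219.2) (292.9, 217.1) (298.1, 220.2) (295.2, 217.3) (294.9, 221.0)
-10 near/top c,-n,+n,up,dn (194.7, 163.9) (198.0, 163.7) (191.8, 162.4) (194.1, 163.3) (195.3, 164.5) 
    far/scene (295.5, 219.4) (293.2, 217.5) (298.7, 220.2) (295.7, 217.6) (295.3, 221.2)
-5 near/top c,-n,+n,up,dn (195.3, 164.0) (198.6, 163.5) (192.2, 162.8) (194.6, 163.4) (195.9, 164.5) 
    far/scene (296.0, 219.6) (293.5, 217.9) (299.2, 220.2) (296.2, 217.8) (295.8, 221.5)
0 near/top c,-n,+n,up,dn (195.8, 164.0) (199.1, 163.2) (192.6, 163.1) (195.2, 163.4) (196.4, 164.6) 
    far/scene (296.5, 219.8) (293.8, 218.2) (299.8, 220.1) (296.7, 218.0) (296.3, 221.6)
5 near/top c,-n,+n,up,dn (196.4, 164.0) (199.6, 163.0) (193.1, 163.3) (195.8, 163.4) (197.0, 164.6) 
    far/scene (297.0, 220.0) (294.2, 218.6) (300.3, 220.1) (297.2, 218.1) (296.9, 221.8)
```

The mouth features match the projected hole at yaw -10°, z of about 0.097. The leg needs about +3 mm in y and a few mm up. I'll correct and then advance gently.

```bash
python3 -c "
from h import *
go(.4904,.0010,.0955,-99.9)"
```

```text
pos [ 0.4914 -0.0018  0.0928] ang -99.97 tilt [ 5.e-04  1.e-04 -1.e+00] F [-0.   0.  -1.4] M [ 0.03  0.02 -0.  ] open 0.0296 t 6.4 j6 1.74
shift [-0.14 -0.26 -0.27] yaw -0.07
```

arm_command(
  steps=[
    {"hand": 2.5,"linear": [0,-0.26,-0.27],"yaw": 0},
    {"hand": 2.5,"linear": [0,-0.26,-0.27],"yaw": 0},
    {"hand": 2.5,"linear": [0.4,-0.26,-0.27],"yaw": 0},
    {"hand": 2.5,"linear": [0.8,-0.26,-0.27],"yaw": 0},
    {"hand": 2.5,"linear": [1.1,-0.26,-0.27],"yaw": 0},
    {"hand": 2.5,"linear": [1.4,-0.26,-0.27],"yaw": 0},
    {"hand": 2.5,"linear": [1.7,-0.26,-0.27],"yaw": 0},
    {"hand": 2.5,"linear": [1.9,-0.26,-0.27],"yaw": 0},
  ],
)

```text
t: 7.4
position: [0.5104, -0.0015, 0.095]
orientation: [0.0, 0.996, -0.086, -0.0]
wrist_force: [0.7, -0.3, -1.4]
opening: 0.0296
finger_force: 79.6
```

```bash
python3 - <<'E'
from h import *
go(.4904+.0187,.0010-.0033,.0955,-99.9)
from station import imaging
f=imaging.grab_frame("scene")["img"];g=imaging.grab_frame("top")["img"]
np.save("pics/s4.npy",f);np.save("pics/t4.npy",g)
a=cv2.resize(f[180:230,275:325],(400,400),interpolation=cv2.INTER_CUBIC);b=cv2.resize(g[140:190,175:225],(400,400),interpolation=cv2.INTER_CUBIC)
cv2.imwrite("pics/g4.png",np.hstack([a,b])[:,:,::-1])
E
```

```text
pos [ 0.5104 -0.0015  0.095 ] ang -99.91 tilt [-0.  0. -1.] F [ 0.7 -0.3 -1.4] M [ 0.03  0.04 -0.03] open 0.0296 t 7.4 j6 1.74
shift [-0.11  0.1  -0.05] yaw -0.01
```

View pics/g4.png

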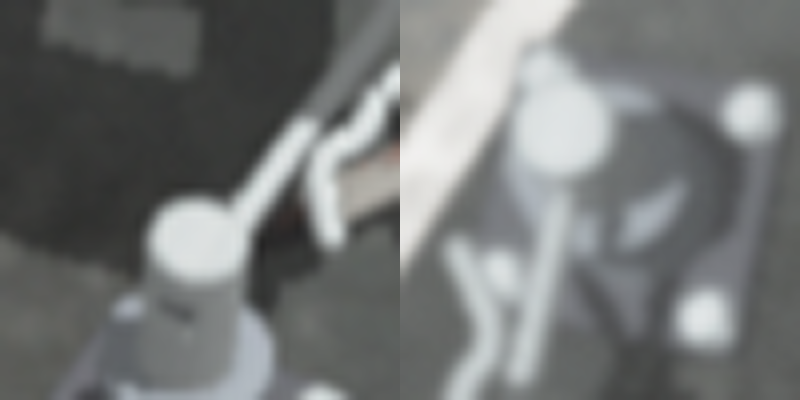

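No contact force so far. In the top crop the leg runs from (120,380) to (163,195), with the tip at the pin's face. In the scene crop it runs from (303,128) to (238,226), and the pin top is at (196,240) there and (165,127) in the top crop.

```bash
python3 - <<'E'
from h import *
np.set_printoptions(precision=4,suppress=True)
k=1/8
s=lambda x,y:((x+.5)*k-.5+275,(y+.5)*k-.5+180);t=lambda x,y:((x+.5)*k-.5+175,(y+.5)*k-.5+140)
nor=lambda C,p,q:np.cross(ray(C,p)[1],ray(C,q)[1])
n1=nor(T,t(163,195),t(120,380));n2=nor(S,s(240,226),s(305,128))
d=np.cross(n1,n2);d/=np.linalg.norm(d);d*=np.sign(d[0])
p=np.linalg.lstsq(np.array([n1,n2,[1,0,0]]),np.array([n1@T["P"][:,3],n2@S["P"][:,3],.6]),rcond=None)[0]
top,g=tri(t(165,127),s(196,240));e=p+d*(top[0]-p[0])
print("dir",d,np.degrees(np.arctan2(d[1],d[0])),p,"top",top,g,"hole-leg",top-[0,0,.022]-e)
print("tip",plane(T,t(163,193),.095))
E
```

```text
dir [ 0.9851 -0.1629 -0.0556] -9.392535033951276 [ 0.6    -0.0301  0.094 ] top [ 0.656  -0.041   0.1189] 0.0018903040235833412 hole-leg [ 0.0008 -0.0018  0.006 ]
tip [ 0.6417 -0.0376  0.095 ]
```

arm_command(
  steps=[
    {"hand": 2.5,"linear": [0,0.05,-0.1],"yaw": 0},
    {"hand": 2.5,"linear": [0,0.05,-0.2],"yaw": 0},
    {"hand": 2.5,"linear": [0.1,0.05,-0.2],"yaw": 0},
    {"hand": 2.5,"linear": [0.25,0.05,-0.2],"yaw": 0},
    {"hand": 2.5,"linear": [0.4,0.05,-0.2],"yaw": 0},
    {"hand": 2.5,"linear": [0.6,0.05,-0.2],"yaw": 0},
    {"hand": 2.5,"linear": [0.8,0.05,-0.2],"yaw": 0},
    {"hand": 2.5,"linear": [0.8,0.05,-0.2],"yaw": 0},
  ],
)

```text
t: 8.5
position: [0.5181, -0.0034, 0.097]
orientation: [-0.0, 0.996, -0.086, 0.0]
wrist_force: [-0.5, -0.1, -1.3]
opening: 0.0298
finger_force: 79.6
```

```bash
python3 -c "
from h import *
go(.52,-.0025,.0965,-99.9)"
```

```text
pos [ 0.5181 -0.0034  0.097 ] ang -99.91 tilt [ 1.e-04 -0.e+00 -1.e+00] F [-0.5 -0.1 -1.3] M [ 0.04  0.09 -0.03] open 0.0298 t 8.5 j6 1.73
shift [ 0.17 -0.12  0.05] yaw -0.01
```

arm_command(
  steps=[
    {"hand": 2.5,"linear": [0.2,0,0],"yaw": 0},
    {"hand": 2.5,"linear": [0.4,0,0],"yaw": 0},
    {"hand": 2.5,"linear": [0.6,0,0],"yaw": 0},
    {"hand": 2.5,"linear": [0.8,0,0],"yaw": 0},
    {"hand": 2.5,"linear": [1.0,0,0],"yaw": 0},
    {"hand": 2.5,"linear": [1.2,0,0],"yaw": 0},
    {"hand": 2.5,"linear": [1.2,0,0],"yaw": 0},
    {"hand": 2.5,"linear": [1.2,0,0],"yaw": 0},
  ],
)

```text
t: 9.5
position: [0.5297, -0.0054, 0.097]
orientation: [-0.0, 0.996, -0.086, -0.0]
wrist_force: [0.1, 0.4, -1.2]
opening: 0.0293
finger_force: 79.6
```

```bash
python3 -c "
from h import *
go(.587,-.0165,.0965,-99.9)"
```

```text
pos [ 0.5297 -0.0054  0.097 ] ang -99.91 tilt [-1.e-04  0.e+00 -1.e+00] F [ 0.1  0.4 -1.2] M [ 0.03  0.05 -0.  ] open 0.0293 t 9.5 j6 1.73
shift [5.84 0.11 0.04] yaw -0.01
```

arm_command(
  steps=[
    {"hand": 2.5,"linear": [0.4,0,0],"yaw": 0},
    {"hand": 2.5,"linear": [0.8,0,0],"yaw": 0},
    {"hand": 2.5,"linear": [1.2,0,0],"yaw": 0},
    {"hand": 2.5,"linear": [1.6,0,0],"yaw": 0},
    {"hand": 2.5,"linear": [2.0,0,0],"yaw": 0},
    {"hand": 2.5,"linear": [2.3,0,0],"yaw": 0},
    {"hand": 2.5,"linear": [2.5,0,0],"yaw": 0},
    {"hand": 2.5,"linear": [2.5,0,0],"yaw": 0},
  ],
)

```text
t: 10.5
position: [0.5527, -0.009, 0.0963]
orientation: [-0.0, 0.996, -0.086, -0.002]
wrist_force: [-3.9, 4.9, -0.8]
opening: 0.0293
finger_force: 79.6
```

```bash
python3 -c "
from h import *
go(.589,-.0167,.0965,-99.9)"
```

```text
pos [ 0.5527 -0.009   0.0963] ang -99.89 tilt [-3.9e-03 -3.0e-04 -1.0e+00] F [-3.9  4.9 -0.8] M [0.83 0.77 0.42] open 0.0293 t 10.5 j6 1.72
shift [ 3.71  0.14 -0.03] yaw 0.01
```

arm_command(
  steps=[
    {"hand": 2.5,"linear": [0.3,0,0],"yaw": 0},
    {"hand": 2.5,"linear": [0.6,0,0],"yaw": 0},
    {"hand": 2.5,"linear": [0.9,0,0],"yaw": 0},
    {"hand": 2.5,"linear": [1.2,0,0],"yaw": 0},
    {"hand": 2.5,"linear": [1.5,0,0],"yaw": 0},
    {"hand": 2.5,"linear": [1.8,0,0],"yaw": 0},
    {"hand": 2.5,"linear": [2.0,0,0],"yaw": 0},
    {"hand": 2.5,"linear": [2.0,0,0],"yaw": 0},
  ],
  force=100,
)

```text
t: 11.5
position: [0.5737, -0.0122, 0.0966]
orientation: [-0.0, 0.996, -0.086, -0.001]
wrist_force: [-0.9, 6.0, -2.0]
opening: 0.0289
finger_force: 99.0
```

```bash
python3 -c "
from h import *
go(.589,-.0167,.0965,-99.9)"
```

```text
pos [ 0.5737 -0.0122  0.0966] ang -99.88 tilt [-1.5e-03 -9.0e-04 -1.0e+00] F [-0.9  6.  -2. ] M [0.97 0.28 0.51] open 0.0289 t 11.5 j6 1.72
shift [1.59 0.18 0.01] yaw 0.02
```

arm_command(
  steps=[
    {"hand": 2.5,"linear": [0.3,0,0],"yaw": 0},
    {"hand": 2.5,"linear": [0.6,0,0],"yaw": 0},
    {"hand": 2.5,"linear": [0.9,0,0],"yaw": 0},
    {"hand": 2.5,"linear": [1.2,0,0],"yaw": 0},
    {"hand": 2.5,"linear": [1.4,0,0],"yaw": 0},
    {"hand": 2.5,"linear": [1.6,0,0],"yaw": 0},
    {"hand": 2.5,"linear": [1.6,0,0],"yaw": 0},
    {"hand": 2.5,"linear": [1.6,0,0],"yaw": 0},
  ],
)

```text
t: 12.5
position: [0.5878, -0.0147, 0.0963]
orientation: [-0.001, 0.996, -0.086, -0.002]
wrist_force: [-5.7, 7.7, -0.5]
opening: 0.0286
finger_force: 99.4
```

```bash
python3 - <<'E'
from h import *
go(.589,-.0167,.0965,-99.9)
from station import imaging
f=imaging.grab_frame("scene")["img"];g=imaging.grab_frame("top")["img"]
a=cv2.resize(f[180:230,265:315],(400,400),interpolation=cv2.INTER_CUBIC);b=cv2.resize(g[120:180,165:225],(400,400),interpolation=cv2.INTER_CUBIC)
cv2.imwrite("pics/g5.png",np.hstack([a,b])[:,:,::-1])
E
```

```text
pos [ 0.5878 -0.0147  0.0963] ang -99.9 tilt [-4.7e-03 -8.0e-04 -1.0e+00] F [-5.7  7.7 -0.5] M [1.35 1.05 0.46] open 0.0286 t 12.5 j6 1.71
shift [ 0.15  0.18 -0.03] yaw 0.0
```

View pics/g5.png

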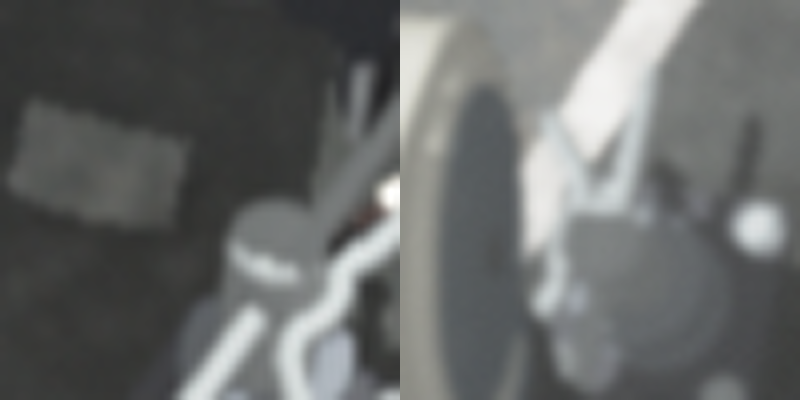

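The leg has come out beyond the pin: its tip is at top crop (250,65), the sprung tip at (148,112) and the throat's inner bend at about (185,192). I'll check how far home it is.

```bash
python3 - <<'E'
from h import *
k=60/400;t=lambda x,y:((x+.5)*k-.5+165,(y+.5)*k-.5+120)
a=np.radians(-9.9);d=np.array([np.cos(a),np.sin(a)]);n=np.array([-d[1],d[0]]);o=np.array([.6557,-.0403])
for nm,p,e in(("tip",(250,65),(70,0)),("spr tip",(148,112),(41,"26+")),("throat",(185,192),(17,"10.5+"))):
    v=plane(T,t(*p),.097)[:2]-o;print(nm,np.round([v@d*1e3,v@n*1e3],1),"home",e)
v=np.array([.5878,-.0147])-o;print("tcp",v@d*1e3,v@n*1e3)
E
```

```text
tip [68.7  1.5] home (70, 0)
spr tip [45. 33.] home (41, '26+')
throat [19.6 13.8] home (17, '10.5+')
tcp -71.29030821306198 13.544812840590312
```

arm_command(
  steps=[
    {"hand": 2.5,"linear": [0,0.1,0],"yaw": 0},
    {"hand": 2.5,"linear": [0.1,0.15,0],"yaw": 0},
    {"hand": 2.5,"linear": [0.2,0.15,0],"yaw": 0},
    {"hand": 2.5,"linear": [0.25,0.15,0],"yaw": 0},
    {"hand": 2.5,"linear": [0.25,0.15,0],"yaw": 0},
    {"hand": 2.5,"linear": [0.1,0.15,0],"yaw": 0},
    {"hand": 2.5,"linear": [0.1,0.15,0],"yaw": 0},
    {"hand": 2.5,"linear": [0.1,0.15,0],"yaw": 0},
  ],
)

```text
t: 13.6
position: [0.5878, -0.0155, 0.0961]
orientation: [-0.001, 0.996, -0.086, -0.003]
wrist_force: [-7.8, 12.9, -0.2]
opening: 0.0284
finger_force: 99.6
```

```bash
python3 -c "
from h import *
go(.589,-.0167,.0965,-99.9)"
```

```text
pos [ 0.5878 -0.0155  0.0961] ang -99.88 tilt [-0.0062 -0.0017 -1.    ] F [-7.8 12.9 -0.2] M [2.19 1.27 0.73] open 0.0284 t 13.6 j6 1.71
shift [ 0.14  0.1  -0.04] yaw 0.02
```

arm_command(
  steps=[
    {"hand": 2.5,"linear": [0,-0.1,0],"yaw": 0},
    {"hand": 2.5,"linear": [0,-0.2,0],"yaw": 0},
    {"hand": 2.5,"linear": [0,-0.3,0],"yaw": 0},
    {"hand": 2.5,"linear": [0,-0.3,0],"yaw": 0},
    {"hand": 2.5,"linear": [0,-0.3,0],"yaw": 0},
    {"hand": 2.5,"linear": [0,-0.3,0],"yaw": 0},
    {"hand": 2.5,"linear": [0,-0.3,0],"yaw": 0},
    {"hand": 2.5,"linear": [0,-0.3,0],"yaw": 0},
  ],
)

```text
t: 14.6
position: [0.5882, -0.0141, 0.096]
orientation: [-0.0, 0.996, -0.086, -0.003]
wrist_force: [-8.2, 4.2, -0.4]
opening: 0.0289
finger_force: 99.5
```

```bash
python3 -c "
from h import *
go(.589,-.0167,.0965,-99.9)"
```

```text
pos [ 0.5882 -0.0141  0.096 ] ang -99.92 tilt [-6.3e-03  3.0e-04 -1.0e+00] F [-8.2  4.2 -0.4] M [0.64 1.37 0.13] open 0.0289 t 14.6 j6 1.72
shift [ 0.13  0.24 -0.05] yaw -0.02
```

arm_command(
  steps=[
    {"hand": 2.5,"linear": [-0.1,-0.1,0],"yaw": 0},
    {"hand": 2.5,"linear": [-0.2,-0.1,0],"yaw": 0},
    {"hand": 2.5,"linear": [-0.3,-0.1,0],"yaw": 0},
    {"hand": 2.5,"linear": [-0.3,-0.1,0],"yaw": 0},
    {"hand": 2.5,"linear": [-0.3,-0.1,0],"yaw": 0},
    {"hand": 2.5,"linear": [-0.3,-0.1,0],"yaw": 0},
    {"hand": 2.5,"linear": [-0.3,-0.1,0],"yaw": 0},
    {"hand": 2.5,"linear": [-0.3,-0.1,0],"yaw": 0},
  ],
)

```text
t: 15.6
position: [0.5882, -0.0134, 0.0969]
orientation: [0.0, 0.996, -0.086, -0.0]
wrist_force: [-3.0, -4.9, -2.3]
opening: 0.029
finger_force: 99.3
```

```bash
python3 -c "
from h import *
go(.589,-.0167,.0965,-99.9)"
```

```text
pos [ 0.5882 -0.0134  0.0969] ang -99.92 tilt [-4.e-04  5.e-04 -1.e+00] F [-3.  -4.9 -2.3] M [-0.77  0.55 -0.28] open 0.029 t 15.6 j6 1.72
shift [0.14 0.31 0.04] yaw -0.02
```

arm_command(
  steps=[
    {"hand": 2.5,"linear": [0,0.06,0],"yaw": 0},
    {"hand": 3.2,"linear": [0,0.06,0],"yaw": 0},
    {"hand": 4.5,"linear": [0,0.06,0],"yaw": 0},
    {"hand": 5.5,"linear": [0,0.06,0],"yaw": 0},
    {"hand": 6,"linear": [0,0.06,0],"yaw": 0},
    {"hand": 6,"linear": [0,0.06,0],"yaw": 0},
    {"hand": 6,"linear": [0,0.06,0],"yaw": 0},
    {"hand": 6,"linear": [0,0.06,-0.5],"yaw": 0},
  ],
)

```text
t: 16.6
position: [0.5879, -0.0136, 0.1018]
orientation: [0.0, 0.996, -0.086, -0.0]
wrist_force: [-0.3, 0.2, -0.2]
opening: 0.0599
finger_force: 0.0
```

arm_command(
  steps=[
    {"hand": 6,"linear": [0,0,-1],"yaw": 0},
    {"hand": 6,"linear": [0,0,-3],"yaw": 0},
    {"hand": 6,"linear": [0,0,-6],"yaw": 0},
    {"hand": 6,"linear": [0,0,-10],"yaw": 0},
    {"hand": 6,"linear": [-4,0,-15],"yaw": 0},
    {"hand": 6,"linear": [-9,0,-17],"yaw": 0},
    {"hand": 6,"linear": [-15,0,-18],"yaw": 0},
    {"hand": 6,"linear": [-20,0,-18],"yaw": 0},
  ],
)

```text
t: 17.6
position: [0.3897, 0.021, 0.2834]
orientation: [-0.0, 0.996, -0.086, 0.001]
wrist_force: [-0.5, 1.1, 1.1]
opening: 0.0601
finger_force: 0.0
```

```bash
python3 - <<'E'
from h import *
np.set_printoptions(linewidth=250,precision=1,suppress=True)
go(.589,-.0167,.0965,-99.9)
from station import imaging
g=imaging.grab_frame("top")["img"];f=imaging.grab_frame("scene")["img"];np.save("pics/t6.npy",g);np.save("pics/s6.npy",f)
gr=cv2.cvtColor(g,cv2.COLOR_RGB2GRAY);o=cv2.cvtColor(np.load("pics/top0.npy"),cv2.COLOR_RGB2GRAY)
df=gr.astype(int)-o
a=np.radians(-9.9);d=np.array([np.cos(a),np.sin(a)]);n=np.array([-d[1],d[0]]);p0=np.array([.6557,-.0403])
# map of brightness along clip axes at z .097: rows = along mm, columns = side mm
def val(im,C,u,v):
    q=p0+d*u/1e3+n*v/1e3;return cv2.getRectSubPix(im,(1,1),tuple(map(float,proj(C,[q[0],q[1],.097]))))[0,0]
print("side",list(range(-12,45,3)))
for u in list(range(80,16,-4))+list(range(-20,-124,-6)):print(u,[int(val(gr,T,u,v)) for v in range(-12,45,3)])
# the other things
for nm,(x,y) in dict(can=(255,85),cap=(231,247),meas=(167,251)).items():print(nm,np.abs(df[y-12:y+12,x-12:x+12]).mean())
E
```

```text
pos [0.4 0.  0.3] ang -99.92 tilt [ 0. -0. -1.] F [-0.5  1.1  1.1] M [-0. -0. -0.] open 0.0601 t 17.6 j6 1.79
shift [20.2  0.3 18.7] yaw -0.02
side [-12, -9, -6, -3, 0, 3, 6, 9, 12, 15, 18, 21, 24, 27, 30, 33, 36, 39, 42]
80 [125, 131, 161, 209, 228, 232, 233, 235, 237, 227, 194, 163, 153, 151, 148, 146, 146, 148, 149]
76 [125, 125, 136, 182, 218, 229, 231, 232, 234, 232, 213, 173, 154, 149, 147, 146, 148, 151, 150]
72 [127, 128, 132, 158, 202, 220, 226, 229, 232, 234, 224, 192, 160, 151, 151, 152, 153, 154, 149]
68 [125, 126, 125, 131, 166, 205, 225, 231, 235, 237, 236, 216, 177, 156, 153, 154, 154, 154, 150]
64 [125, 125, 125, 132, 161, 205, 223, 232, 237, 241, 241, 233, 200, 164, 151, 152, 154, 154, 150]
60 [127, 126, 125, 135, 171, 208, 222, 232, 239, 242, 243, 240, 221, 178, 155, 151, 151, 151, 151]
56 [126, 126, 125, 138, 176, 210, 223, 234, 241, 242, 242, 240, 228, 190, 159, 150, 149, 148, 148]
52 [122, 123, 126, 140, 179, 214, 227, 237, 242, 243, 243, 241, 234, 205, 164, 152, 150, 148, 146]
48 [120, 121, 124, 138, 179, 214, 223, 235, 242, 243, 243, 242, 238, 221, 182, 162, 15
[... 1822 characters left out ...]
09, 186, 137, 108, 105, 114, 149, 197, 206, 163, 117, 102, 99, 99, 98]
-92 [98, 101, 115, 153, 194, 207, 187, 165, 157, 171, 199, 209, 184, 133, 103, 99, 99, 100, 100]
-98 [100, 101, 102, 111, 135, 169, 191, 208, 208, 202, 189, 160, 125, 105, 100, 99, 100, 100, 99]
-104 [104, 103, 103, 103, 103, 103, 107, 113, 116, 108, 106, 105, 101, 100, 101, 99, 100, 100, 99]
-110 [109, 104, 103, 102, 102, 101, 99, 98, 97, 96, 98, 100, 101, 103, 102, 101, 100, 99, 99]
-116 [149, 113, 105, 101, 99, 98, 99, 97, 95, 94, 94, 96, 97, 100, 101, 99, 98, 98, 99]
-122 [216, 156, 118, 105, 101, 98, 97, 96, 95, 94, 93, 94, 94, 95, 96, 97, 96, 96, 96]
can 5.628472222222222
cap 72.62673611111111
meas 5.723958333333333
```

```bash
python3 - <<'E'
import numpy as np
a=np.load("pics/scene0.npy").astype(int);b=np.load("pics/s6.npy").astype(int);t=np.load("pics/t6.npy").astype(int)
for nm,m in(("s0",a),("s6",b)):
    w=(m[155:185,275:315].min(2)>185);y,x=w.nonzero();print(nm,"cap",w.sum(),x.mean()+275,y.mean()+155)
    w=(m[155:200,330:370,0]-m[155:200,330:370,2]>90);y,x=w.nonzero();print("   meas",w.sum(),x.mean()+330,y.mean()+155)
    w=(m[205:245,200:245,0]-m[205:245,200:245,1]>90);y,x=w.nonzero();print("   can",w.sum(),x.mean()+200,y.mean()+205)
print("top at cap",t[240:255:5,225:240:5].mean(2))
E
```

```text
s0 cap 223 294.84304932735427 169.43497757847533
   meas 406 349.9064039408867 177.72906403940885
   can 590 221.48474576271187 224.60169491525423
s6 cap 0 nan nan
   meas 407 349.85995085995086 177.73218673218673
   can 590 221.48474576271187 224.60169491525423
top at cap [[117.33333333 132.         122.33333333]
 [149.66666667 139.         156.        ]
 [154.         148.         156.        ]]<stdin>:4: RuntimeWarning: Mean of empty slice.
  ret = ret.dtype.type(ret / rcount)
```

arm_command(
  steps=[
    {"hand": 6,"linear": [0,-4,0],"yaw": 0},
    {"hand": 6,"linear": [0,-9,0],"yaw": 0},
    {"hand": 6,"linear": [0,-14,0],"yaw": 0},
    {"hand": 6,"linear": [0,-19,0],"yaw": 0},
    {"hand": 6,"linear": [0,-24,0],"yaw": 0},
    {"hand": 6,"linear": [0,-28,0],"yaw": 0},
    {"hand": 6,"linear": [0,-30,0],"yaw": 0},
    {"hand": 6,"linear": [0,-30,0],"yaw": 0},
  ],
)

```text
t: 18.7
position: [0.4431, 0.3169, 0.2819]
orientation: [0.0, 0.996, -0.086, -0.0]
wrist_force: [0.3, -0.5, 1.0]
opening: 0.0599
finger_force: 0.0
```

```bash
python3 - <<'E'
import numpy as np
from station import imaging
for n in("scene","top"):
    a=np.load(f"pics/{n}0.npy").astype(int);b=imaging.grab_frame(n)["img"].astype(int)
    x0,y0={"scene":(295,170),"top":(231,247)}[n]
    for m in(a,b):
        g=m[y0-18:y0+18,x0-20:x0+20].mean(2);w=g>np.median(g)+45;y,x=w.nonzero();print(n,"cap",w.sum(),x.mean()+x0-20 if len(x) else 0,y.mean()+y0-18 if len(y) else 0,np.median(g))
E
```

```text
scene cap 268 294.57089552238807 169.47761194029852 95.33333333333333
scene cap 268 294.57089552238807 169.47761194029852 96.0
top cap 452 230.53318584070797 247.53318584070797 94.33333333333333
top cap 455 230.5010989010989 247.51428571428573 97.0
```

The wheel cap, measure and can have not moved, and the clip is home, so I'm handing in.

```bash
python3 -c "
from station import r
print(r.finish_job())"
```

```text
the job is handed in; nothing more can be done
None
```

The clip is through the pin's cross hole and measured home to about 1 mm, with its sprung leg snapped round the shank; I let it go, left the can, cap and tape measure unmoved, and handed in at about 19 s (the hand-in returned no verdict).

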